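Open the back of a picture frame

TASK

The picture frame on the sale table lies face down with its backing board held in by a steel swing tab. Swing the tab aside until it is clear of the backing board and leave it there, then lift the board out and lay it flat, wooden strip upward, in the middle of the cardboard sheet; set it down rather than dropping it. Leave the bowl, mug and jar where they are.

Things in the scene. Friction and masses are not known exactly. Their poses are not given: they have to be found in the camera images.
- frame: dark wooden picture frame lying face down, fixed to the table: 196 (its x) by 236 (its y) by 28 mm high, rails 35 mm wide round a 126 by 166 mm opening where the backing board sits on a ledge 16 mm above the table. Origin: centre of its underside, on the table; z up. The tab's pivot is on the middle of its +x rail, at x = +83, y = 0 mm, 20 mm from the opening.
- tab (a joint): steel swing tab on the frame: flat bar 16 mm wide, 6 thick, tip 44 mm from its vertical pivot, top 35.5 mm above the table. Angle in rad, + is counter-clockwise from above: 0 (+-0.25 at the start) = pointing along the frame's -x over the board; clear of the board beyond 1.2 either way; stops at +-1.7. Light friction (about 1 N at the peg); stays where left.
- tab_peg (a point): centre of the top of the upright round steel peg near the tab's tip, 36 mm from the pivot; the peg is 14 mm in diameter and stands 22 mm above the bar, its top 57.5 mm above the table. It can be pushed or pinched to turn the tab.
- panel: loose brown wooden backing board, 120 (its x) by 160 (its y) by 10 mm, about 0.25 kg, in the frame's opening with 3 mm play all round, axes as the frame's, top 26 mm above the table. On it a pale wooden strip to grip, 16 mm wide (x), 90 long (y), 26 high, centred at x = -10, y = 0 mm. Origin: centre of the board's underside; z points up, to the strip side.
- strip_top (a point): centre of the top of the pale wooden strip, 36 mm above the board's underside (52 mm above the table while the board is in the frame)
- sheet: flat sheet of corrugated cardboard beside the frame, fixed to the table, 170 (its x) by 210 (its y) by 4 mm thick, to lay the board on. Origin: centre of its underside, on the table; z up.
- bowl: white bowl, 130 mm across, 50 mm high, loose; origin at the centre of its foot; leave alone
- mug: red mug, 80 mm across, 100 mm high, loose; origin at the centre of its foot; leave alone
- jar: glass jar with black cap, 72 mm across, 110 mm high, loose; origin at the centre of its foot; leave alone
Not all that is in view belongs to the job. Leave any red or turquoise look-alike of the panel alone.

How it is judged:
By the outcome, as a careful person would: the job done as asked, in the order asked, and still so for the second after the job is handed in, with the robot touching nothing.
It also fails if it takes over 54 s, if anything falls off the work surface, if the arm or the gripper's body presses on something with over 40 N, if the wrist force passes 120 N, or if a joint passes its speed limit or range.

ROBOT

A 6-joint arm with a two-finger parallel gripper is mounted at the origin on the work surface. World frame = base frame: x ahead of the robot, y to its left, z up, the work surface at z = 0. Lengths are in m, angles in rad, forces in N, time in s.
With the tool pointing down it reaches from about 0.3 to 0.875 m from the base axis. Payload 6.4 kg.
Tool frame: the origin (TCP) lies at the very end of the fingers, on their centre line; the grasp point (between the pads) lies 19 mm behind it; z points along the fingers, y is the line along which they close (so a half turn about z gives the same grasp; the last joint's range is limited). The gripper opens to 85 mm and grips with 20 to 120 N. Pads are 22 mm wide; open, the fingers measure 114 mm over their backs; the gripper's body (76 mm by 85 mm) begins 54 mm behind the grasp point. The pads swing forward as they close: fully open they stand 13 mm farther back than shut.
Start: joints at [-1.409, 0.181, 1.607, -0, 1.354, -0.206], TCP at [0.207, -0.537, 0.231] pointing down, gripper open.
Joint ranges: [-2.99, 2.99], [-0.89, 2.07], [0.3, 2.58], [-1.14, 4.28], [0, 2.63], [-3.12, 3.12]. Speed limits (rad/s): [2.57, 2.57, 3.01, 3.14, 3.14, 3.14].

INTERFACE

Orientations are given as a unit quaternion [w, x, y, z].
In Python, from bench import * gives the robot as it stands. The module is installed in compiled form; this text tells all that it offers.
- The arm moves only by the tool arm_command, never from a script. Its arguments are lists of equal length, an entry for each row: "dp": the shift along the tool's x, y, z in units of 0.25 m (1.0 is 0.25 m), a list of three; "turn": the turn, a rotation vector about the tool's x, y, z in units of 30 degrees (1.0 is 30 degrees), a list of three; "jaw": the opening, from 0 (shut) to 1 (fully open). A call has 1 to 5 rows; each row is the pose to reach, as a shift and turn from the pose commanded when the call began, along the tool's axes at that moment; what a row does not reach only later rows make up. A row lasts 1/8 s, in which the tool goes at most 62.5 mm and 10.7 degrees, less where a joint would pass 70% of its speed; a pose out of reach is approached as far as the arm can. A call with a number of a shift or a turn outside -1 to 1 is refused whole. A call with a gripper value outside its range is refused whole. The fingers move at their own pace and stop on an object; the grip force is fixed at half the most. Time passes only in rows, so rows that repeat a pose let the fingers close. It gives the time, the measured TCP pose, the force, the opening and the grip force at its end, in the units of the state.
- get_obs(): the state, without advancing time (a new reading comes with each control period).
- camera(name): name is "scene" or "top"; returns the picture (420x560x3 uint8, blue, green, red); there is no depth.
- get_calibration(name): a dict with "camera_matrix" (3x3 intrinsics, pixels), "R" (3x3) and "t" (3): a world point X has camera coordinates R X + t. Camera axes: x right, y down, z forward; pixel columns grow to the right and rows downward; lengths in m; the calibration is good to about 2 mm. A picture is of the moment at which its call begins. get_calibration takes no time and is no camera call.
- hand_in(): hands the job in; it is judged then, once.
The state is a dict: "time_s": time; "q": joint angles; "dq": joint speeds; "joint_efforts": joint torques, N m; "eef_pos": TCP position; "eef_rot": TCP orientation; "wrist_force": force on the tool from outside, world axes, zero at the start; "torque": the same for the moment, N m; "opening": opening from 0.0 (shut) to 1.0 (fully open); "grasp_force": force on a finger pad.
Only numpy, scipy, OpenCV 4.12 (cv2) and the standard library are available. Lean on these libraries where they do the work, as an engineer would, in place of code of your own. Each camera call takes 0.05 s, during which the arm holds its last target. There are 200 camera calls.

## Working session

There is one attempt and no reset: what is moved stays moved. The work goes in short steps, Python scripts to look and compute and a tool call to move; the robot and the scene stay as the last step left them, time stands still between calls to the robot, and variables do not carry over. Pictures are saved under pics/ and viewed, at most 10 in all, crops included, and the job is handed in when it is done.

Besides the shell and the picture viewer there is one more tool, called after "Emit:" as name(argument=value, ...) on one line, values as JSON. arm_command: Moves the arm, as the interface text tells. Its arguments: {"type":"object","properties":{"dp":{"type":"array"},"turn":{"type":"array"},"jaw":{"type":"array"}},"required":["dp","turn","jaw"]}

```bash
mkdir -p pics
python3 - <<'E'
from bench import *
import cv2
for n in ("scene","top"):
    cv2.imwrite(f"pics/{n}0.png",camera(n)); c=get_calibration(n); print(n,c["camera_matrix"].tolist(),c["R"].tolist(),c["t"].tolist())
o=get_obs();print(o["time_s"],o["eef_pos"],o["eef_rot"],o["opening"])
E
```

```text
scene [[412.5540915630804, 0.0, 270.9707274655506], [0.0, 412.5540915630804, 206.04591973507212], [0.0, 0.0, 1.0]] [[-0.7571284111642691, 0.6532627894719194, -0.0020728963399147403], [0.3948030543862044, 0.45504213769623947, -0.7981648959758632], [-0.5204681712220193, -0.6051317053437237, -0.6024354753271122]] [0.4396321810761169, -0.1489885444838914, 1.473985493197279]
top [[446.711110339016, 0.0, 281.8457771200958], [0.0, 446.711110339016, 205.0481913783481], [0.0, 0.0, 1.0]] [[-0.014765395841794907, -0.9995354609535686, -0.026661683779760633], [-0.9838959784520126, 0.01927434197900899, -0.17769975612598016], [0.17813109406162564, 0.023608516209475246, -0.9837235136413051]] [0.015238135994188159, 0.5800508269463979, 1.09611900336622]
0.1 [ 0.20666404 -0.53603192  0.23044521] [-8.14433070e-04  9.83137352e-01  1.82866849e-01  1.10093333e-05] 1.0031592346516387
```

View pics/top0.png

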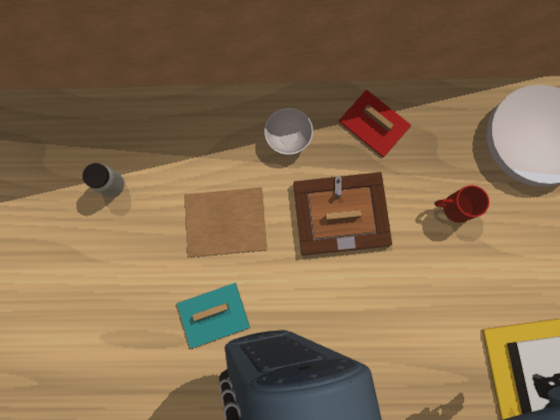

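View pics/scene0.png

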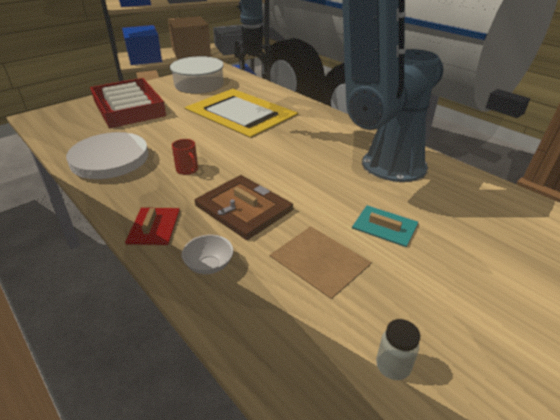

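Candidates for the panel: the brown board in the dark frame (top 343,213), a red look-alike (375,123) and a turquoise look-alike (212,316). I choose the brown one, since it lies in the frame. Next is a close crop to check it.

Run:
```python
import cv2,numpy as np
a=cv2.imread("pics/top0.png")[160:270,175:400]
cv2.imwrite("pics/c1.png",cv2.resize(a,None,fx=3.5,fy=3.5,interpolation=cv2.INTER_CUBIC))
b=cv2.imread("pics/scene0.png")[170:240,185:300]
cv2.imwrite("pics/c2.png",cv2.resize(b,None,fx=6,fy=6,interpolation=cv2.INTER_CUBIC))
```

```text
(no output)
```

View pics/c1.png

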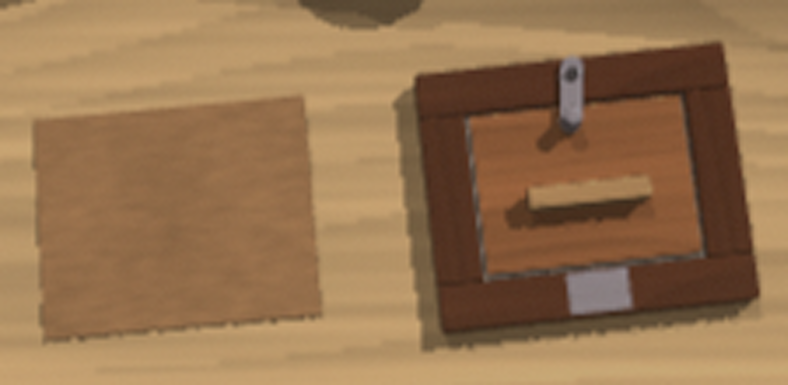

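View pics/c2.png

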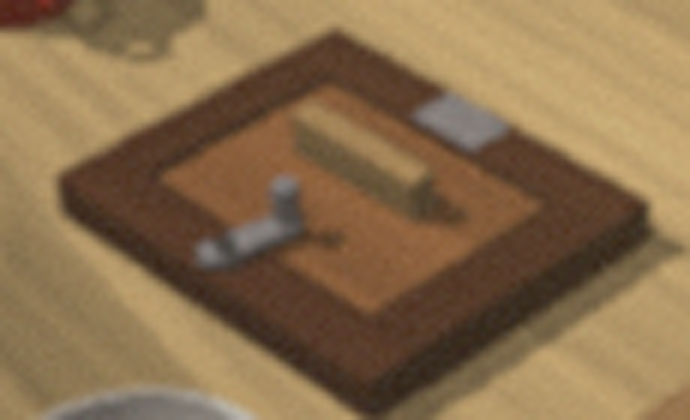

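The top crop shows the brown board with its pale strip at c1 (590,192), the tab pivot at (571,74) and the peg near (570,117). The grey plate at (600,290) is only a decoy on the near rail. The scene crop shows the peg top at c2 (285,183).

```bash
cat > h.py <<'E'
from bench import *
import numpy as np, cv2
from scipy.optimize import least_squares
from scipy.spatial.transform import Rotation as Ro
def ray(n,px,z):
    c=get_calibration(n);R=np.array(c["R"]);t=np.array(c["t"])
    d=R.T@np.linalg.solve(np.array(c["camera_matrix"]),[*px,1]);C=-R.T@t
    return C+d*(z-C[2])/d[2]
c1=lambda u,v:((u+.5)/3.5-.5+175,(v+.5)/3.5-.5+160)
c2=lambda u,v:((u+.5)/6-.5+185,(v+.5)/6-.5+170)
def fit(obj,pts):
    obj=np.array(obj);pts=np.array(pts)[:,:2]
    f=lambda p:(obj@np.array([[np.cos(p[2]),np.sin(p[2])],[-np.sin(p[2]),np.cos(p[2])]])+p[:2]-pts).ravel()
    r=least_squares(f,[*pts.mean(0),0]);return r.x,np.round(r.fun*1000,1)
def totool(target):  # tool-frame shift (units) to a world TCP target
    o=get_obs();return Ro.from_quat(o["eef_rot"],scalar_first=True).inv().apply(np.array(target)-o["eef_pos"])/.25
E
python3 - <<'E'
from h import *
rect=lambda a,b:[(a,b),(a,-b),(-a,-b),(-a,b)]
P=lambda L,z:[ray("top",c1(*p),z) for p in L]
fr,e=fit(rect(.098,.118)+rect(.063,.083),P([(415,76),(722,43),(758,295),(442,330),(465,118),(686,95),(706,258),(487,280)],.028))
print("frame",fr,e)
print("sheet",*fit(rect(.085,.105),P([(34,120),(302,96),(321,316),(45,341)],.004)))
print("frame/scene",*fit(rect(.098,.118),[ray("scene",c2(*p),.028) for p in [(375,385),(62,182),(336,30),(648,210)]]))
F=lambda x,y:np.array([np.cos(fr[2])*x-np.sin(fr[2])*y,np.sin(fr[2])*x+np.cos(fr[2])*y])+fr[:2]
print("pivot",F(.083,0),ray("top",c1(571,74),.0355),ray("scene",c2(208,252),.0355))
print("peg0",F(.047,0),ray("top",c1(570,117),.0575),ray("scene",c2(285,183),.0575))
print("strip",F(-.01,0),ray("top",c1(590,193),.052),ray("scene",c2(365,140),.052))
print("bowl",ray("top",(289,131),.05),"mug",ray("top",(470,203),.1))
o=get_obs();print(Ro.from_quat(o["eef_rot"],scalar_first=True).as_matrix().round(3))
E
```

```text
frame [ 0.56136872 -0.15009304  0.08732192] [ 0.9  1.2  0.8 -1.5 -3.6 -2.6 -2.5  0.2  2.3  0.3  2.5  1.2  0.3 -1.2
 -0.8  2.5]
sheet [0.54701136 0.15973649 0.07333461] [-0.6  0.6  0.  -1.   0.3 -0.2  0.3  0.6]
frame/scene [ 0.56678193 -0.14357712  0.09115498] [ 4.   3.   2.5 -4.1 -0.8  0.2 -5.7  0.8]
pivot [ 0.64405248 -0.14285452] [ 0.64508726 -0.14215849  0.0355    ] [ 0.65522156 -0.14344839  0.0355    ]
peg0 [ 0.60818964 -0.14599412] [ 0.60764644 -0.13792541  0.0575    ] [ 0.61027827 -0.13952322  0.0575    ]
strip [ 0.55140682 -0.15096515] [ 0.55194577 -0.15094121  0.052     ] [ 0.55383346 -0.1489274   0.052     ]
bowl [ 0.77991222 -0.01660402  0.05      ] mug [ 0.56765437 -0.45434291  0.1       ]
[[ 0.933  0.36  -0.   ]
 [ 0.36  -0.933  0.002]
 [ 0.    -0.002 -1.   ]]
```

Tab angle is about -0.2 (the peg sits toward +y), so I'll swing it clockwise (negative). I'll cage the peg loosely between the fingers and turn with it.

Emit:
arm_command(dp=[[1,-0.44,0],[1,-0.44,0],[1,-0.44,0],[1,-0.44,0],[1,-0.44,0]], turn=[[0,0,0.94],[0,0,0.94],[0,0,0.94],[0,0,0.94],[0,0,0.94]], jaw=[0.4,0.4,0.4,0.4,0.4])

```text
time_s: 0.72
eef_pos: [0.4022, -0.3412, 0.231]
eef_rot: [-0.0, 0.998, -0.061, -0.0]
wrist_force: [-0.4, -0.6, -0.5]
opening: 0.402
grasp_force: 0.0
```

```bash
cat > t.py <<'E'
from h import *
import sys
a=[float(v) for v in sys.argv[1:]]  # x y z [yaw of tool y, deg]
o=get_obs();M=Ro.from_quat(o["eef_rot"],scalar_first=True).as_matrix()
print(o["time_s"],o["eef_pos"].round(4),"yawY",np.degrees(np.arctan2(M[1,1],M[0,1])).round(1),"tilt",M[2].round(3),"open",round(o["opening"],3),"F",np.round(o["wrist_force"],1),o["grasp_force"],"q6",round(o["q"][5],2))
if a: print("dp",totool(a[:3]).round(3))
E
python3 t.py .608 -.138 .12
```

```text
0.725 [ 0.4022 -0.3412  0.231 ] yawY -97.0 tilt [-0.    -0.001 -1.   ] open 0.402 F [-0.4 -0.6 -0.5] 0.0 q6 0.76
dp [ 0.719 -0.906  0.445]
```

Emit:
arm_command(dp=[[0.72,-0.9,0],[0.72,-0.9,0],[0.72,-0.9,0.2],[0.72,-0.9,0.44],[0.72,-0.9,0.44]], turn=[[0,0,0],[0,0,0],[0,0,0],[0,0,0],[0,0,0]], jaw=[0.4,0.4,0.4,0.4,0.4])

```text
time_s: 1.35
eef_pos: [0.6011, -0.1485, 0.1289]
eef_rot: [0.0, 0.998, -0.062, 0.0]
wrist_force: [1.1, -0.1, 1.1]
opening: 0.403
grasp_force: 0.0
```

```bash
python3 t.py .608 -.138 .045
python3 - <<'E'
from h import *
b=camera("scene")[130:250,165:325];a=camera("top")[130:250,270:430]
f=lambda i:cv2.resize(i,None,fx=2.5,fy=4,interpolation=cv2.INTER_CUBIC)
cv2.imwrite("pics/s2.png",np.hstack([f(b),f(a)]))
E
```

```text
1.35 [ 0.6011 -0.1485  0.1289] yawY -97.1 tilt [ 0.001  0.    -1.   ] open 0.403 F [ 1.1 -0.1  1.1] 0.0 q6 1.26
dp [ 0.022 -0.045  0.336]
```

View pics/s2.png

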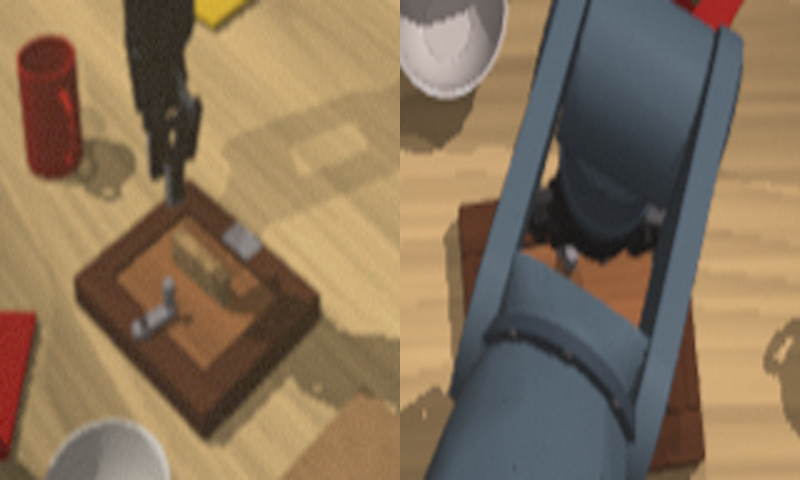

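The picture shows the tool above the frame, still catching up, with the peg untouched. Let it settle.

Emit:
arm_command(dp=[[0,0,0],[0,0,0]], turn=[[0,0,0],[0,0,0]], jaw=[0.4,0.4])

```text
time_s: 1.7
eef_pos: [0.6004, -0.1513, 0.1317]
eef_rot: [0.001, 0.998, -0.063, 0.001]
wrist_force: [0.0, -0.1, 0.5]
opening: 0.395
grasp_force: 0.0
```

```bash
python3 t.py .608 -.138 .045
```

```text
1.7 [ 0.6004 -0.1513  0.1317] yawY -97.2 tilt [ 0.002  0.001 -1.   ] open 0.395 F [ 0.  -0.1  0.5] 0.0 q6 1.26
dp [ 0.023 -0.057  0.347]
```

Emit:
arm_command(dp=[[0.02,-0.06,0.1],[0.02,-0.06,0.2],[0.02,-0.06,0.28],[0.02,-0.06,0.35],[0.02,-0.06,0.35]], turn=[[0,0,0],[0,0,0],[0,0,0],[0,0,0],[0,0,0]], jaw=[0.4,0.4,0.4,0.4,0.4])

```text
time_s: 2.33
eef_pos: [0.6057, -0.1358, 0.0413]
eef_rot: [-0.0, 0.998, -0.063, -0.001]
wrist_force: [-0.6, -0.7, 0.3]
opening: 0.397
grasp_force: 0.0
```

```bash
python3 t.py .608 -.138 .045
python3 - <<'E'
from h import *
b=camera("scene")[150:250,165:315]
cv2.imwrite("pics/s3.png",cv2.resize(b,None,fx=5,fy=5,interpolation=cv2.INTER_CUBIC))
E
```

```text
2.325 [ 0.6057 -0.1358  0.0413] yawY -97.2 tilt [-0.002 -0.001 -1.   ] open 0.397 F [-0.6 -0.7  0.3] 0.0 q6 1.28
dp [ 0.01   0.007 -0.015]
```

View pics/s3.png

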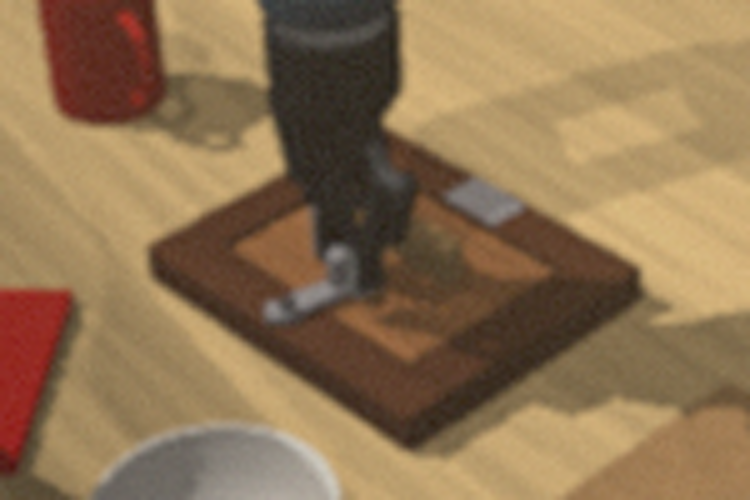

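The fingers appear to straddle the peg (its top is at crop pixel 342,258, in the gap). Narrow the cage and start the arc.

Emit:
arm_command(dp=[[0.01,0.005,0],[0.011,-0.014,0],[0.015,-0.032,0],[0.021,-0.05,0],[0.029,-0.067,0]], turn=[[0,0,0],[0,0,0.25],[0,0,0.5],[0,0,0.75],[0,0,1]], jaw=[0.28,0.28,0.28,0.28,0.28])

```text
time_s: 3.0
eef_pos: [0.6172, -0.1206, 0.0438]
eef_rot: [0.0, 0.947, -0.32, 0.001]
wrist_force: [0.5, -1.2, 0.2]
opening: 0.282
grasp_force: 0.4
```

```bash
python3 t.py .6137 -.12 .043
```

```text
3.0 [ 0.6172 -0.1206  0.0438] yawY -127.4 tilt [ 0.003 -0.    -1.   ] open 0.282 F [ 0.5 -1.2  0.2] 0.4397412110120058 q6 1.84
dp [-0.012  0.007  0.003]
```

Emit:
arm_command(dp=[[0.001,-0.019,0],[0.005,-0.037,0],[0.011,-0.055,0],[0.019,-0.072,0],[0.019,-0.072,0]], turn=[[0,0,0.25],[0,0,0.5],[0,0,0.75],[0,0,1],[0,0,1]], jaw=[0.28,0.28,0.28,0.28,0.28])

```text
time_s: 3.62
eef_pos: [0.6317, -0.1087, 0.0436]
eef_rot: [-0.0, 0.834, -0.552, 0.001]
wrist_force: [-1.2, 0.3, -0.2]
opening: 0.281
grasp_force: 0.0
```

Emit:
arm_command(dp=[[0.001,-0.019,0],[0.005,-0.037,0],[0.01,-0.05,0],[0.01,-0.05,0]], turn=[[0,0,0.25],[0,0,0.5],[0,0,0.7],[0,0,0.7]], jaw=[0.28,0.28,0.28,0.28])

```text
time_s: 4.12
eef_pos: [0.6435, -0.1061, 0.043]
eef_rot: [-0.0, 0.72, -0.694, 0.0]
wrist_force: [1.2, -0.8, -0.7]
opening: 0.282
grasp_force: 0.0
```

```bash
python3 t.py .641 -.106 .043
python3 - <<'E'
from h import *
b=camera("scene")[150:250,165:315]
cv2.imwrite("pics/s4.png",cv2.resize(b,None,fx=5,fy=5,interpolation=cv2.INTER_CUBIC))
E
```

```text
4.125 [ 0.6435 -0.1061  0.043 ] yawY -177.9 tilt [ 0.    -0.001 -1.   ] open 0.282 F [ 1.2 -0.8 -0.7] 0.0 q6 2.76
dp [-0.001  0.01  -0.   ]
```

View pics/s4.png

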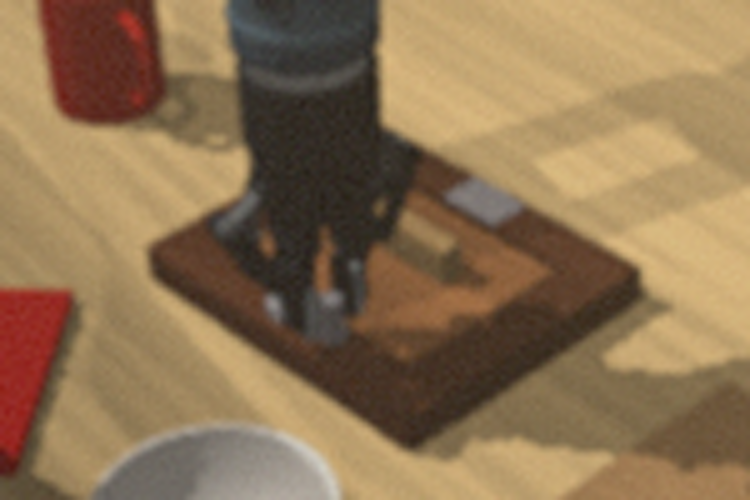

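The tab now points along the rail with the peg in the cage (crop pixel 325,310), at about -1.48 rad. Lift off it, move over the strip, and turn back by a half turn so joint 6 has room for the trip to the sheet.

Emit:
arm_command(dp=[[0,0,-0.15],[0,0,-0.35],[0,0,-0.45],[0.17,0.37,-0.45],[0.17,0.37,-0.45]], turn=[[0,0,0],[0,0,0],[0,0,0],[0,0,0],[0,0,0]], jaw=[0.28,0.28,0.28,0.6,0.6])

```text
time_s: 4.8
eef_pos: [0.5506, -0.1521, 0.1555]
eef_rot: [0.0, 0.72, -0.694, 0.0]
wrist_force: [0.0, 0.6, -0.1]
opening: 0.599
grasp_force: 0.0
```

Emit:
arm_command(dp=[[0,0,0],[0,0,0],[0,0,0]], turn=[[0,0,-1],[0,0,-1],[0,0,-1]], jaw=[0.6,0.6,0.6])

```text
time_s: 5.18
eef_pos: [0.552, -0.1517, 0.1554]
eef_rot: [-0.0, 0.876, -0.482, 0.0]
wrist_force: [0.5, -0.0, -0.6]
opening: 0.598
grasp_force: 0.0
```

Emit:
arm_command(dp=[[0,0,0],[0,0,0],[0,0,0]], turn=[[0,0,-1],[0,0,-1],[0,0,-1]], jaw=[0.6,0.6,0.6])

```text
time_s: 5.55
eef_pos: [0.5521, -0.1516, 0.1553]
eef_rot: [0.0, 0.971, -0.239, 0.0]
wrist_force: [-0.3, -0.3, 0.2]
opening: 0.598
grasp_force: 0.0
```

Emit:
arm_command(dp=[[0,0,0],[0,0,0],[0,0,0]], turn=[[0,0,-1],[0,0,-1],[0,0,-1]], jaw=[0.6,0.6,0.6])

```text
time_s: 5.92
eef_pos: [0.5521, -0.1515, 0.1553]
eef_rot: [0.0, 1.0, 0.021, 0.0]
wrist_force: [-0.5, -0.2, 0.1]
opening: 0.601
grasp_force: 0.0
```

Emit:
arm_command(dp=[[0,0,0],[0,0,0],[0,0,0]], turn=[[0,0,-1],[0,0,-1],[0,0,-1]], jaw=[0.6,0.6,0.6])

```text
time_s: 6.3
eef_pos: [0.5521, -0.1516, 0.1553]
eef_rot: [0.0, 0.96, 0.279, 0.0]
wrist_force: [0.1, 0.7, 0.8]
opening: 0.603
grasp_force: 0.0
```

Emit:
arm_command(dp=[[0,0,0],[0,0,0],[0,0,0]], turn=[[0,0,-1],[0,0,-1],[0,0,-1]], jaw=[0.6,0.6,0.6])

```text
time_s: 6.68
eef_pos: [0.5521, -0.1516, 0.1553]
eef_rot: [0.0, 0.855, 0.518, 0.0]
wrist_force: [-0.2, -0.2, 0.3]
opening: 0.605
grasp_force: 0.0
```

Emit:
arm_command(dp=[[0,0,0],[0,0,0],[0,0,0],[0,0,0]], turn=[[0,0,-1],[0,0,-1],[0,0,-1],[0,0,-1]], jaw=[0.6,0.6,0.6,0.6])

```text
time_s: 7.18
eef_pos: [0.5521, -0.1515, 0.1553]
eef_rot: [0.0, 0.695, 0.719, 0.0]
wrist_force: [0.4, -0.3, 0.5]
opening: 0.597
grasp_force: 0.0
```

```bash
python3 t.py .552 -.151 .031
```

```text
7.175 [ 0.5521 -0.1515  0.1553] yawY 1.9 tilt [-0.  0. -1.] open 0.597 F [ 0.4 -0.3  0.5] 0.0 q6 -0.51
dp [ 0.002 -0.001  0.497]
```

Emit:
arm_command(dp=[[0,0,0.2],[0,0,0.35],[0,0,0.45],[0,0,0.49],[0,0,0.49]], turn=[[0,0,-0.1],[0,0,-0.1],[0,0,-0.1],[0,0,-0.1],[0,0,-0.1]], jaw=[0.6,0.6,0.6,0.6,0.6])

```text
time_s: 7.8
eef_pos: [0.552, -0.1514, 0.0324]
eef_rot: [-0.0, 0.677, 0.736, -0.0]
wrist_force: [0.3, 0.6, 0.1]
opening: 0.599
grasp_force: 0.0
```

Emit:
arm_command(dp=[[0,0,0],[0,0,0],[0,0,0],[0,0,0],[0,0,0]], turn=[[0,0,0],[0,0,0],[0,0,0],[0,0,0],[0,0,0]], jaw=[0.3,0.25,0.1,0.1,0.1])

```text
time_s: 8.43
eef_pos: [0.5532, -0.1519, 0.034]
eef_rot: [0.001, 0.676, 0.737, 0.0]
wrist_force: [-0.2, 0.2, 6.4]
opening: 0.171
grasp_force: 61.3
```

```bash
python3 t.py .552 -.151 .031
python3 - <<'E'
from h import *
b=camera("scene")[130:250,165:315]
cv2.imwrite("pics/s5.png",cv2.resize(b,None,fx=5,fy=5,interpolation=cv2.INTER_CUBIC))
E
```

```text
8.425 [ 0.5532 -0.1519  0.034 ] yawY 4.9 tilt [-0.001  0.002 -1.   ] open 0.171 F [-0.2  0.2  6.4] 61.304848194122314 q6 -0.56
dp [ 0.004 -0.005  0.012]
```

View pics/s5.png

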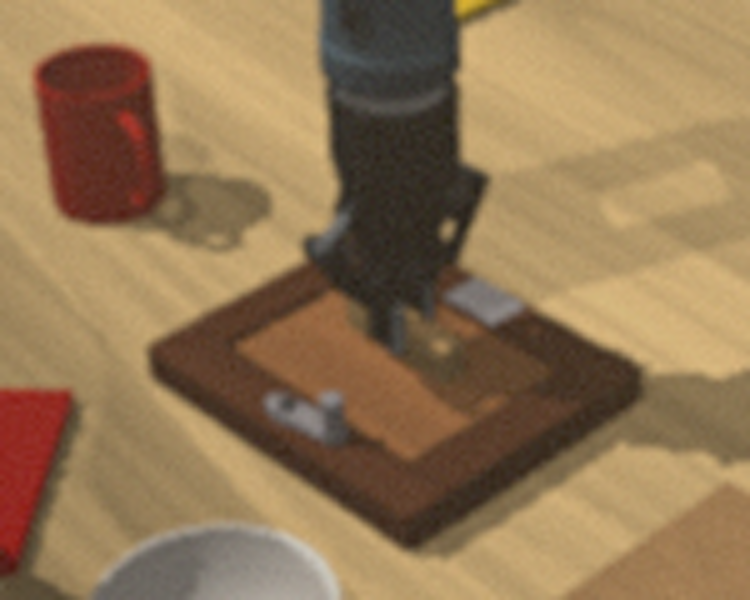

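The tab lies along the rail, clear of the board (peg at 330,410), and the strip is gripped with 61 N. Lift.

Emit:
arm_command(dp=[[0,0,-0.03],[0,0,-0.07],[0,0,-0.13],[0,0,-0.2],[0,0,-0.28]], turn=[[0,0,0],[0,0,0],[0,0,0],[0,0,0],[0,0,0]], jaw=[0.1,0.1,0.1,0.1,0.1])

```text
time_s: 9.1
eef_pos: [0.5522, -0.1515, 0.104]
eef_rot: [0.0, 0.676, 0.737, 0.0]
wrist_force: [0.4, -0.4, -1.6]
opening: 0.17
grasp_force: 60.2
```

Emit:
arm_command(dp=[[0,0,-0.05],[0,0,-0.08],[0,0,-0.08],[0,0,-0.08]], turn=[[0,0,0],[0,0,0],[0,0,0],[0,0,0]], jaw=[0.1,0.1,0.1,0.1])

```text
time_s: 9.6
eef_pos: [0.5516, -0.1512, 0.1218]
eef_rot: [-0.001, 0.676, 0.737, -0.0]
wrist_force: [-0.5, -0.1, -2.1]
opening: 0.17
grasp_force: 60.2
```

```bash
python3 - <<'E'
import numpy as np
s=np.array([.5470,.1597]);a=.0733
off=np.array([-.01*np.cos(a),-.01*np.sin(a)])
print("tcp target",s+off,"yaw",np.degrees(a))
E
python3 t.py .537 .159 .12
python3 - <<'E'
from h import *
b=camera("scene")[110:250,165:315]
cv2.imwrite("pics/s6.png",cv2.resize(b,None,fx=4,fy=4,interpolation=cv2.INTER_CUBIC))
E
```

```text
tcp target [0.53702685 0.15896766] yaw 4.199780638308934
9.6 [ 0.5516 -0.1512  0.1218] yawY 4.9 tilt [ 0.001 -0.001 -1.   ] open 0.17 F [-0.5 -0.1 -2.1] 60.22490859031677 q6 -0.56
dp [1.241 0.047 0.008]
```

View pics/s6.png

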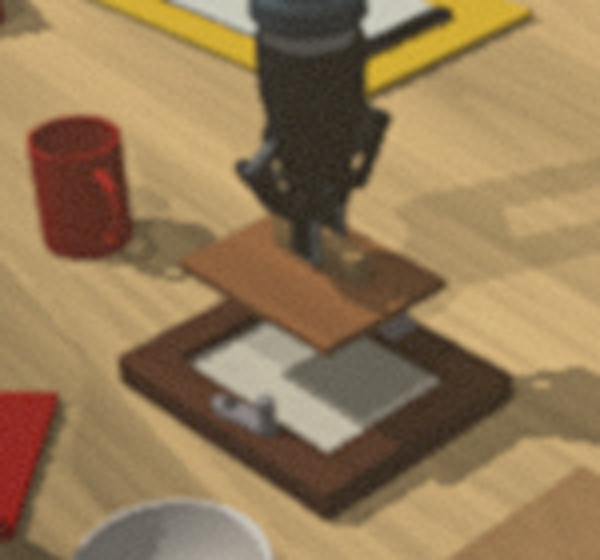

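The board hangs level, strip up (board centre near 315,285 in the crop). Carry it to the sheet.

Emit:
arm_command(dp=[[0.08,0,0],[0.22,0.01,0],[0.38,0.02,0],[0.52,0.02,0],[0.62,0.02,0]], turn=[[0,0,0],[0,0,0.02],[0,0,0.02],[0,0,0.02],[0,0,0.02]], jaw=[0.1,0.1,0.1,0.1,0.1])

```text
time_s: 10.28
eef_pos: [0.5429, 0.0063, 0.122]
eef_rot: [-0.001, 0.68, 0.733, -0.0]
wrist_force: [0.4, 0.3, -1.9]
opening: 0.168
grasp_force: 60.2
```

Emit:
arm_command(dp=[[0.15,0.01,0],[0.33,0.02,0],[0.5,0.03,0],[0.6,0.03,0],[0.62,0.03,0]], turn=[[0,0,0],[0,0,0],[0,0,0],[0,0,0],[0,0,0]], jaw=[0.1,0.1,0.1,0.1,0.1])

```text
time_s: 10.9
eef_pos: [0.5385, 0.161, 0.122]
eef_rot: [-0.001, 0.679, 0.734, -0.0]
wrist_force: [0.2, 0.1, -1.7]
opening: 0.175
grasp_force: 60.2
```

Emit:
arm_command(dp=[[0,0,0],[0,0,0]], turn=[[0,0,0],[0,0,0]], jaw=[0.1,0.1])

```text
time_s: 11.15
eef_pos: [0.5398, 0.1578, 0.1224]
eef_rot: [-0.0, 0.681, 0.733, -0.0]
wrist_force: [-0.3, -0.8, -1.0]
opening: 0.17
grasp_force: 60.2
```

```bash
python3 t.py .537 .159 .024
```

```text
11.15 [0.5398 0.1578 0.1224] yawY 4.2 tilt [-0. -0. -1.] open 0.17 F [-0.3 -0.8 -1. ] 60.19176006317139 q6 -0.0
dp [ 0.006 -0.011  0.394]
```

Lower close to the sheet, then creep down until contact.

Emit:
arm_command(dp=[[0.01,-0.01,0.1],[0.01,-0.01,0.2],[0.01,-0.01,0.29],[0.01,-0.01,0.35],[0.01,-0.01,0.37]], turn=[[0,0,0],[0,0,0],[0,0,0],[0,0,0],[0,0,0]], jaw=[0.1,0.1,0.1,0.1,0.1])

```text
time_s: 11.78
eef_pos: [0.5368, 0.1602, 0.0292]
eef_rot: [-0.0, 0.681, 0.733, -0.001]
wrist_force: [0.3, -0.1, -1.5]
opening: 0.17
grasp_force: 60.2
```

Emit:
arm_command(dp=[[0,0,0.006],[0,0,0.012],[0,0,0.018],[0,0,0.018],[0,0,0.018]], turn=[[0,0,0],[0,0,0],[0,0,0],[0,0,0],[0,0,0]], jaw=[0.1,0.1,0.1,0.1,0.1])

```text
time_s: 12.4
eef_pos: [0.5373, 0.1609, 0.0257]
eef_rot: [0.0, 0.68, 0.733, 0.0]
wrist_force: [0.3, 0.4, -1.0]
opening: 0.17
grasp_force: 60.2
```

```bash
python3 t.py .537 .159 .022
```

```text
12.4 [0.5373 0.1609 0.0257] yawY 4.3 tilt [ 0.  0. -1.] open 0.17 F [ 0.3  0.4 -1. ] 60.2381157875061 q6 0.0
dp [-0.008 -0.002  0.015]
```

Emit:
arm_command(dp=[[-0.006,0,0.006],[-0.006,0,0.01],[-0.006,0,0.014],[-0.006,0,0.014],[-0.006,0,0.014]], turn=[[0,0,0],[0,0,0],[0,0,0],[0,0,0],[0,0,0]], jaw=[0.1,0.1,0.1,0.1,0.1])

```text
time_s: 13.02
eef_pos: [0.5373, 0.1593, 0.0221]
eef_rot: [0.0, 0.68, 0.733, -0.0]
wrist_force: [-1.2, 0.3, -1.2]
opening: 0.171
grasp_force: 60.3
```

Emit:
arm_command(dp=[[0,0,0.004],[0,0,0.004],[0,0,0.004]], turn=[[0,0,0],[0,0,0],[0,0,0]], jaw=[0.1,0.1,0.1])

```text
time_s: 13.4
eef_pos: [0.5374, 0.1594, 0.022]
eef_rot: [0.0, 0.68, 0.733, -0.0]
wrist_force: [-4.2, 0.4, 8.2]
opening: 0.174
grasp_force: 61.5
```

```bash
python3 t.py .537 .159 .022
```

```text
13.4 [0.5374 0.1594 0.022 ] yawY 4.3 tilt [-0. -0. -1.] open 0.174 F [-4.2  0.4  8.2] 61.54017627239227 q6 0.0
dp [-0.001 -0.002 -0.   ]
```

Contact at 8 N, at the expected height. Release and retreat.

Emit:
arm_command(dp=[[0,0,0],[0,0,0],[0,0,0],[0,0,0],[0,0,0]], turn=[[0,0,0],[0,0,0],[0,0,0],[0,0,0],[0,0,0]], jaw=[0.25,0.35,0.5,0.5,0.5])

```text
time_s: 14.02
eef_pos: [0.5373, 0.1593, 0.021]
eef_rot: [-0.0, 0.68, 0.733, -0.0]
wrist_force: [0.2, 0.4, -0.6]
opening: 0.501
grasp_force: 0.0
```

Emit:
arm_command(dp=[[0,0,-0.1],[0,0,-0.3],[0,0,-0.5],[0,0,-0.7],[0,0,-0.7]], turn=[[0,0,0],[0,0,0],[0,0,0],[0,0,0],[0,0,0]], jaw=[0.5,0.5,0.5,0.5,0.5])

```text
time_s: 14.65
eef_pos: [0.5404, 0.1597, 0.2013]
eef_rot: [0.003, 0.68, 0.733, 0.004]
wrist_force: [0.7, 0.5, -0.6]
opening: 0.501
grasp_force: 0.0
```

Emit:
arm_command(dp=[[-0.25,-0.25,0],[-0.5,-0.5,0],[-0.75,-0.75,0],[-0.85,-0.85,0],[-0.85,-0.85,0]], turn=[[0,0,0],[0,0,0],[0,0,0],[0,0,0],[0,0,0]], jaw=[0.5,0.5,0.5,0.5,0.5])

```text
time_s: 15.28
eef_pos: [0.3393, -0.0692, 0.195]
eef_rot: [-0.0, 0.68, 0.733, -0.0]
wrist_force: [0.1, -1.2, 1.1]
opening: 0.501
grasp_force: 0.0
```

```bash
python3 t.py
python3 - <<'E'
from h import *
a=camera("top")[160:270,175:400];b=camera("scene")[150:320,180:405]
f=lambda i:cv2.resize(i,None,fx=2.4,fy=2.4,interpolation=cv2.INTER_CUBIC)
o=np.vstack([f(a)[:,:540],cv2.resize(b,(540,330))]);cv2.imwrite("pics/s7.png",o)
E
```

```text
15.275 [ 0.3393 -0.0692  0.195 ] yawY 4.3 tilt [ 0.    -0.001 -1.   ] open 0.501 F [ 0.1 -1.2  1.1] 0.0 q6 -0.62
```

View pics/s7.png

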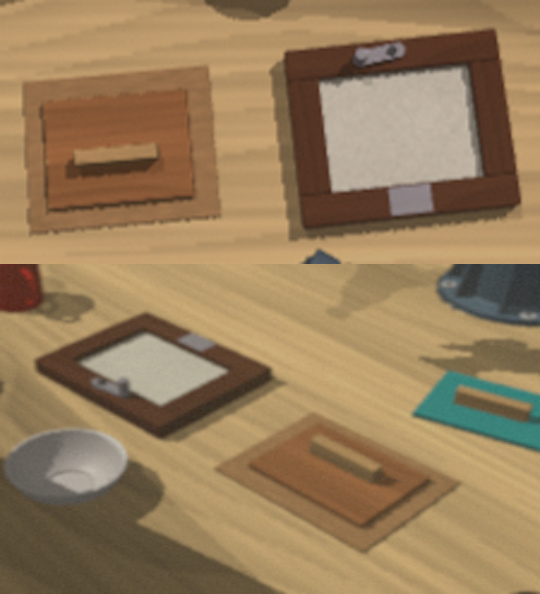

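The board lies flat and centred on the sheet, strip up (118,150 in the top view). The tab lies along the rail (380,52), and the bowl and mug are undisturbed.

```bash
python3 -c "
from bench import *
print(hand_in())"
```

```text
the job is handed in; nothing more can be done
None
```

Handed in at about 15 s: the tab is swung clear (about -1.48 rad), and the board lies flat, strip up, within a few mm of the sheet's middle; the arm went nowhere near the bowl, mug or jar.

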